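# Rotate the solder-paste stock in a two-lane gravity rack

### The arm

A 6-joint arm with a two-finger parallel gripper is mounted at the origin on the work surface. World frame = base frame: x ahead of the robot, y to its left, z up, the work surface at z = 0. Lengths are in m, angles in rad, forces in N, time in s.
With the tool pointing down it reaches from about 0.375 to 0.975 m from the base axis. Payload 3.8 kg.
Tool frame: the origin (TCP) lies midway between the tips of the shut fingers; the grasp point (between the pads) lies 19 mm behind it; z points along the fingers, y is the line along which they close (so a half turn about z gives the same grasp; the last joint's range is limited). The gripper opens to 85 mm and grips with 20 to 120 N. Pads are 22 mm wide; open, the fingers measure 114 mm over their backs; the gripper's body (76 mm by 85 mm) begins 54 mm behind the grasp point. The pads swing forward as they close: fully open they stand 13 mm farther back than shut.
Start: joints at [1.287, 0.264, 1.604, -0, 1.274, -0.037], TCP at [0.165, 0.655, 0.231] pointing down, gripper open.
Joint ranges: [-2.63, 2.63], [-0.94, 2.18], [0.31, 2.57], [-1.31, 4.45], [0, 2.66], [-2.55, 2.55]. Speed limits (rad/s): [2.57, 2.57, 3.14, 3.14, 3.14, 3.14].

### API

Orientations are given as a rotation vector (axis times angle).
In Python, from workcell import bot, cams gives the robot as it stands.
- The arm moves only by the tool play_rows, never from a script. Its argument "rows" is a list of rows, each a list of 2 entries, a list of its own where there are three numbers: the shift along the tool's x, y, z scaled (see below), then the turn, a rotation vector about the tool's x, y, z scaled (see below). A call has 1 to 20 rows; each row is the pose to reach, as a shift and turn from the pose commanded when the call began, along the tool's axes at that moment; what a row does not reach only later rows make up. The controller multiplies each number of a shift by 250 mm and each number of a turn by 45 degrees. A row lasts 1/12 s, in which the tool goes at most 41.7 mm and 7.16 degrees, less where a joint would pass 70% of its speed; a pose out of reach is approached as far as the arm can. A call with a number of a shift or a turn outside -1 to 1 is refused whole. A call with a gripper value outside its range is refused whole. "claw" is the opening, from -1 (shut) to 1 (fully open), set as the call begins (left out, the last holds). The fingers move at their own pace and stop on an object; "newtons" is the grip in N (left out, the last holds). Time passes only in rows, so rows that repeat a pose let the fingers close. It gives the time, the measured TCP pose, the force, the opening and the grip force at its end, in the units of the state.
- bot.read_state(): the state, without advancing time (a new reading comes with each control period).
- cams.read_camera(name): name is "side" or "top"; returns a dict with "image" (400x640x3 uint8, red, green, blue), "K" (3x3 intrinsics, pixels), "k1" (the pictures are not rectified: a ray, as slopes to the right and down, at radius r is drawn at 1 + k1 r^2 times it, then the intrinsics apply), "T" (4x4, takes a point from camera to world coordinates). Camera axes: x right, y down, z forward; pixel columns grow to the right and rows downward; lengths in m; the calibration is good to about 2 mm. A picture is of the moment at which its call begins. There is no depth.
- bot.finish_job(): hands the job in; it is judged then, once.
The state is a dict: "time": time; "q": joint angles; "joint_vel": joint speeds; "joint_torque": joint torques, N m; "tool_pos": TCP position; "tcp_rot": TCP orientation; "wrist_force": force on the tool from outside, world axes, zero at the start; "torque": the same for the moment, N m; "width": opening from 0.0 (shut) to 1.0 (fully open); "grip_force": force on a finger pad.
Only numpy, scipy, OpenCV 4.12 (cv2) and the standard library are available. Lean on these libraries where they do the work, as an engineer would, in place of code of your own. Each camera call takes 0.05 s, during which the arm holds its last target. There are 200 camera calls.

### The job

Take the oldest carton of green-banded solder paste, the one at the low front end of the green lane, and lay it flat, label up, in the black tray. Then load the new green-banded carton from the bench into the same lane from its raised rear end and press the row home gently, so that the three green cartons lie end to end in the lane, snug against each other and the front stop. Set the cartons down rather than drop them, and leave the orange cartons, the tin on the rack's shelf and the spool of solder where they are.

Things in the scene. Friction and masses are not known exactly. Their poses are not given: they have to be found in the camera images.
- lane_green: Slick metal chute with green tags, fixed; holds 3 cartons lengthwise. Origin on the bench under its middle; frame is level: z up, +x to the raised rear (loading) end, -x to the low front, y across. Floor slopes 24 degrees. Side guides 12 mm above the floor, 3 mm thick, 60 mm apart inside, flaring to 67 mm over the last 25 mm at the rear, which is open.
- green_stop (a point): Foot of the green lane's front stop, on the upper face of the floor, mid-width: lane x = -135, z = 35 mm. The stop is a lip 4 mm thick, 16 mm high square to the floor. A full row has its carton centres 45, 135 and 225 mm up the slope from here.
- green_mouth (a point): Upper rear end of the green lane's floor, mid-width, 285 mm up the slope from the stop. Floor friction is unknown and near the point of slipping: cartons may slide down by themselves when the way is free, or hang until pushed with a few newtons.
- lane_orange: The same chute with orange tags, 116 mm beside the green lane and parallel to it (either one may be nearer the robot); leave its cartons alone.
- rack: Fixed frame round both lanes; origin on the bench midway between them, axes parallel to theirs. A clear flat shelf covers x = -90 to 36, y = -144 to 144 mm, underside at z = 170, with a rim up to z = 200 mm. Posts 14 mm square at y = +-137, x = -78 and 22 mm. The front half of the first carton and the lanes' rear end are clear of the shelf.
- green_first: white carton 90 x 54 x 40 mm (x long, y wide, z high) with one green band round its middle and green end labels, about 0.15 to 0.28 kg; origin at the centre of its underside, x along its length (either way round is the same). The oldest: starts first in the green lane, against the front stop, pitched 24 degrees like the lane.
- green_second: white carton 90 x 54 x 40 mm (x long, y wide, z high) with one green band round its middle and green end labels, about 0.15 to 0.28 kg; origin at the centre of its underside, x along its length (either way round is the same). Starts second in the green lane.
- green_third: white carton 90 x 54 x 40 mm (x long, y wide, z high) with one green band round its middle and green end labels, about 0.15 to 0.28 kg; origin at the centre of its underside, x along its length (either way round is the same). Starts third in the green lane, the rearmost.
- green_new: white carton 90 x 54 x 40 mm (x long, y wide, z high) with one green band round its middle and green end labels, about 0.15 to 0.28 kg; origin at the centre of its underside, x along its length (either way round is the same). The new stock, lying flat, label up, on the bench to the robot's left, past the rear end of the lanes.
- orange_first: white carton 90 x 54 x 40 mm (x long, y wide, z high) with one orange band round its middle and orange end labels, about 0.15 to 0.28 kg; origin at the centre of its underside, x along its length (either way round is the same). First in the orange lane; bystander.
- orange_second: white carton 90 x 54 x 40 mm (x long, y wide, z high) with one orange band round its middle and orange end labels, about 0.15 to 0.28 kg; origin at the centre of its underside, x along its length (either way round is the same). Second in the orange lane; bystander.
- orange_spare: white carton 90 x 54 x 40 mm (x long, y wide, z high) with one orange band round its middle and orange end labels, about 0.15 to 0.28 kg; origin at the centre of its underside, x along its length (either way round is the same). Lies flat on the bench near the new green carton (the two may have changed places); bystander.
- tray_in (a point): Centre of the inner floor of the fixed black tray to the robot's right; the tray is 190 (x) x 150 (y) x 20 mm high with 4 mm walls and floor, x along its length.
- flux_tin: Flat round tin, 54 mm wide, 20 mm high, yellow lid, on the rack's clear shelf; bystander, origin at its underside.
- solder_spool: Blue-flanged spool of solder wire, 60 mm wide, 48 mm high, on the bench between the tray and the far edge; bystander, origin at its underside.
- tray: The black tray itself; origin at the centre of its underside, 4 mm below point tray_in.
Mind the look-alikes: they are no part of the job. Leave any brown, pink or yellow look-alike of the green_new alone.

How it is judged:
On the way, in this order (a step that is already met when the one before it is completed fails the run):
1. the oldest green carton lies flat in the black tray, let go (horizontal distance between green_first and tray_in below 0.065 m and z of green_first in the frame of tray_in between -0.002 and 0.004 m and angle between green_first's own z axis and vertical below 0.08 rad and contact force between the fingers and green_first below 0.05 N), for 0.2 s.
2. the new carton lies in the green lane behind the others and the row is closed up to the front stop (x of green_second in the frame of lane_green between -0.0989 and -0.0902 m and y of green_second in the frame of lane_green between -0.006 and 0.006 m and z of green_second in the frame of lane_green between 0.0473 and 0.0599 m and angle between green_second's own z axis and vertical between 0.36 and 0.48 rad and x of green_third in the frame of lane_green between -0.0167 and -0.0062 m and y of green_third in the frame of lane_green between -0.006 and 0.006 m and z of green_third in the frame of lane_green between 0.0839 and 0.0973 m and angle between green_third's own z axis and vertical between 0.36 and 0.48 rad and x of green_new in the frame of lane_green between 0.0655 and 0.0779 m and y of green_new in the frame of lane_green between -0.006 and 0.006 m and z of green_new in the frame of lane_green between 0.1205 and 0.1348 m and angle between green_new's own z axis and vertical between 0.36 and 0.48 rad), for 0.2 s.
At the end, for the whole second after the job is handed in: Oldest green carton flat (4.5 deg), label up, on the tray floor. On the green lane floor lie the old second, old third and new carton, in that order from the front, within 4, 6 and 8 mm of a gapless row at the stop. All at rest (all of step 2 and horizontal distance between green_first and tray_in below 0.065 m and z of green_first in the frame of tray_in between -0.002 and 0.004 m and angle between green_first's own z axis and vertical below 0.08 rad and linear speed of each of green_first, green_second, green_third, green_new below 0.01 m/s); the robot touches nothing.
It fails at once if a carton of the orange stock is shifted by more than 20 mm (distance of any of orange_first, orange_second, orange_spare from where it was at the start of the episode above 0.02 m).
It fails at once if the flux tin or the solder spool is shifted by more than 20 mm (distance of any of flux_tin, solder_spool from where it was at the start of the episode above 0.02 m).
It fails at once if the row is rammed: the new carton is pressed against the one before it with more than 60 N (contact force between green_new and green_third above 60 N).
It fails at once if the oldest or the new carton is let fall: it moves at over 0.6 m/s without being held (a fall of some 20 mm) ((contact force between the fingers and green_first below 0.01 N and linear speed of green_first above 0.6 m/s) or (contact force between the fingers and green_new below 0.01 N and linear speed of green_new above 0.6 m/s)).
It also fails if it takes over 72 s, if anything falls off the work surface, if the arm or the gripper's body presses on something with over 40 N, if the wrist force passes 120 N, or if a joint passes its speed limit or range.

## Working session

There is one attempt and no reset: what is moved stays moved. The work goes in short steps, Python scripts to look and compute and a tool call to move; the robot and the scene stay as the last step left them, time stands still between calls to the robot, and variables do not carry over. Pictures are saved under pics/ and viewed, at most 10 in all, crops included, and the job is handed in when it is done.

Besides the shell and the picture viewer there is one more tool, called after "Emit:" by a JSON object that holds its "op" and its "data". play_rows: Moves the arm, as the interface text tells. Its arguments: {"type":"object","properties":{"rows":{"type":"array","items":{"type":"array"}},"claw":{"type":"number"},"newtons":{"type":"number"}},"required":["rows"]}

```bash
mkdir -p pics; cat > h.py <<'E'
import numpy as np, cv2
from workcell import bot, cams
def shot(n):
    c=cams.read_camera(n); return c
def save(c,f): cv2.imwrite(f,c["image"][:,:,::-1])
def ray(c,uv):
    K=np.array(c["K"],float); D=np.array([c["k1"],0,0,0,0],float)
    p=cv2.undistortPoints(np.array(uv,float).reshape(-1,1,2),K,D).reshape(-1,2)
    T=np.array(c["T"]); d=np.c_[p,np.ones(len(p))]@T[:3,:3].T
    return T[:3,3],d
def onz(c,uv,z):
    o,d=ray(c,uv); z=np.broadcast_to(z,(len(d),)); return o+d*((z-o[2])/d[:,2])[:,None]
def proj(c,P):
    T=np.linalg.inv(np.array(c["T"])); P=np.atleast_2d(P)
    r,_=cv2.Rodrigues(T[:3,:3]); return cv2.projectPoints(P.astype(float),r,T[:3,3],np.array(c["K"],float),np.array([c["k1"],0,0,0,0],float))[0].reshape(-1,2)
E
python3 - <<'E'
from h import *
for n in("top","side"):
    c=shot(n); save(c,f"pics/{n}0.png"); print(n,np.round(c["K"],1).tolist(),c["k1"],np.round(c["T"],3).tolist())
s=bot.read_state(); print(s)
E
```

```text
top [[421.2, 0.0, 315.2], [0.0, 421.2, 196.9], [0.0, 0.0, 1.0]] -0.08799782982058912 [[-0.005, -0.991, 0.135, 0.272], [-1.0, 0.008, 0.019, 0.064], [-0.02, -0.135, -0.991, 1.224], [0.0, 0.0, 0.0, 1.0]]
side [[423.2, 0.0, 325.3], [0.0, 423.2, 208.3], [0.0, 0.0, 1.0]] -0.11216462731768569 [[0.872, -0.245, 0.423, -0.139], [-0.489, -0.454, 0.745, -0.941], [0.009, -0.857, -0.516, 0.83], [0.0, 0.0, 0.0, 1.0]]
{'time': 0.1, 'q': array([ 1.28713257e+00,  2.64699362e-01,  1.60527342e+00,  1.75176692e-05,
        1.27370820e+00, -3.69574061e-02]), 'joint_vel': array([-1.16880007e-03, -1.64135294e-03, -5.31901997e-03, -1.20004496e-03,
       -6.93167971e-05,  4.29425759e-04]), 'joint_torque': array([ 6.43639578e-04, -5.16715336e+01, -3.68584335e+01, -1.14874774e-04,
        6.53595140e-03, -1.86436483e-05]), 'tool_pos': array([0.1646858 , 0.65390011, 0.23005258]), 'tcp_rot': array([-0.38650818, -3.11737183,  0.00323372]), 'wrist_force': array([ 0.07040859, -1.39147504,  0.60872737]), 'torque': array([ 0.02024806, -0.01231188, -0.01456603]), 'grip_force': 0.0, 'width': 1.0027519084589542}
```

View pics/top0.png

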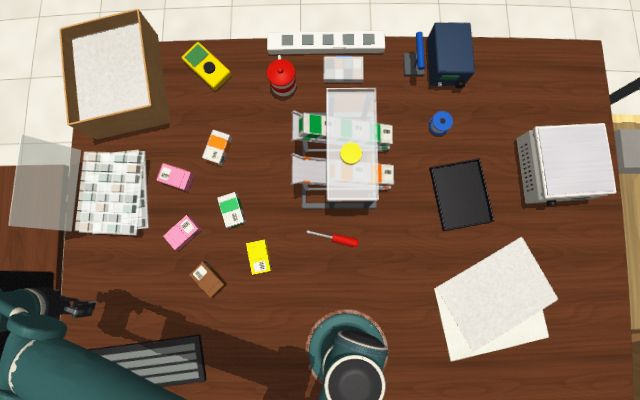

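View pics/side0.png

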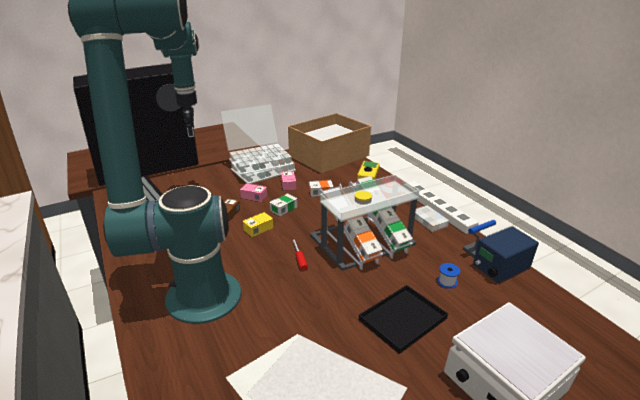

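Top view: the lanes run along world y, with the rear (raised) end at image left. Green lane is the farther one (cartons about (312,125) to (383,135)), tray at (461,195). Candidates for the new carton: green-banded (230,210), orange-banded (216,147), pinks (173,176) and (181,232), yellow (258,257), brown (207,279). Only (230,210) is white with a green band, so I'll confirm it in a crop.

```bash
python3 - <<'E'
from h import *
c=shot("top"); im=c["image"][:,:,::-1]
a=cv2.resize(im[85:215,285:400],None,fx=4.5,fy=4.5,interpolation=cv2.INTER_CUBIC)
b=cv2.resize(im[185:235,210:255],None,fx=6,fy=6,interpolation=cv2.INTER_CUBIC)
o=np.zeros((585,800,3),np.uint8); o[:a.shape[0],:a.shape[1]]=a[:585]; o[:b.shape[0],525:525+b.shape[1]]=b
cv2.imwrite("pics/crop0.png",o)
s=shot("side"); save(s,"pics/s_raw.png")
a=cv2.resize(s["image"][170:280,305:435,::-1],None,fx=5,fy=5,interpolation=cv2.INTER_CUBIC)
cv2.imwrite("pics/crop1.png",a)
E
```

```text
(no output)
```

View pics/crop0.png

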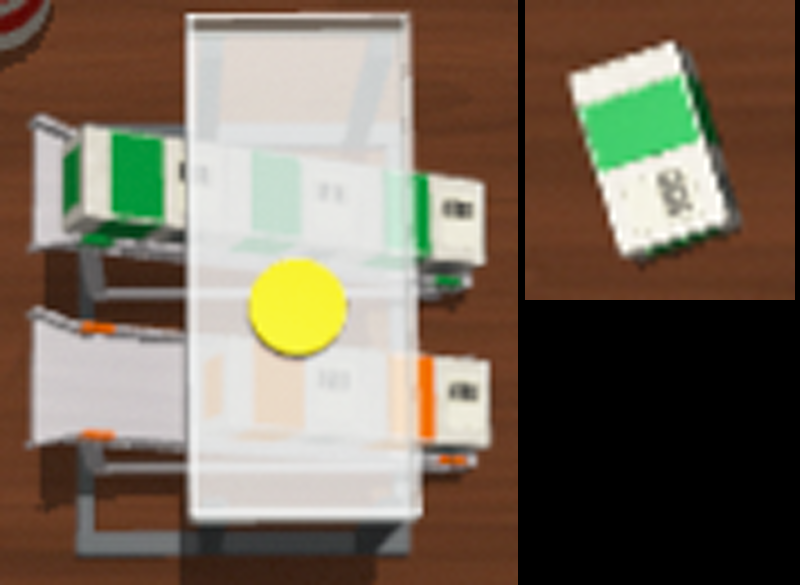

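View pics/crop1.png

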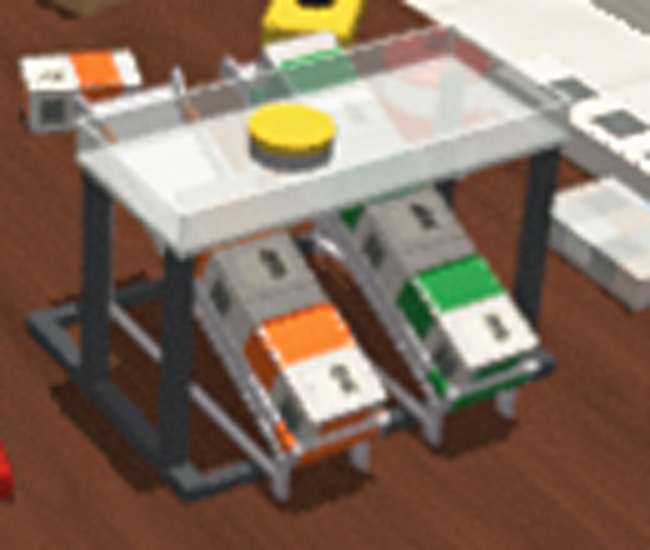

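Crop 0 confirms that (230,210) is the white carton with a green band. The green lane is the far one: its first carton's low end is at about (392,135) and its mouth at about (292,126). Next, the positions.

```bash
cat > meas.py <<'E'
from h import *
S,C=np.sin(np.radians(24)),np.cos(np.radians(24))
def lp(s,h,y=0): return np.array([-.135+s*C-h*S,y,.035+s*S+h*C])   # lane frame
def rigid(A,B): # 2D, A->B
    a,b=A.mean(0),B.mean(0); p,q=A-a,B-b
    t=np.arctan2((p[:,0]*q[:,1]-p[:,1]*q[:,0]).sum(),(p*q).sum()); R=np.array([[np.cos(t),-np.sin(t)],[np.sin(t),np.cos(t)]])
    return t,b-R@a,R,np.linalg.norm(A@R.T+(b-R@a)-B,axis=1)
E
python3 - <<'E'
from meas import *
t=shot("top");s=shot("side")
ct=lambda P:(np.array(P)+.5)/4.5-.5+[285,85]
cs=lambda P:(np.array(P)+.5)/5-.5+[305,170]
# shelf rim, rack frame; lane rear is +y world, so rack x ~ +Y, rack y ~ -X
A=np.array([[.036,-.144],[-.09,-.144],[-.09,.144],[.036,.144]])
B=onz(t,ct([[187,14],[410,14],[421,518],[187,518]]),.2)[:,:2]; r=rigid(A,B); print("rack top",r[0],r[1],r[3])
# side: rim top corners: near-left(83,155)?,(182,252),(565,100)... top edges
B=onz(s,cs([[78,97],[180,205],[572,97],[450,28]]),.2)[:,:2]; A2=np.array([[.036,.144],[-.09,.144],[-.09,-.144],[.036,-.144]]); r2=rigid(A2,B);print("rack side",r2[0],r2[1],r2[3])
# lane green points (top): carton1 low top edge, carton3 rear top edge, mouth guide tops
P=[lp(0,.04,-.027),lp(0,.04,.027),lp(.27,.04,-.027),lp(.27,.04,.027),lp(.285,.012,-.035),lp(.285,.012,.035)]
uv=ct([[486,183],[484,265],[84,125],[84,212],[33,118],[33,250]])
B=onz(t,uv,np.array([p[2] for p in P])); 
for sg in(1,):
    r=rigid(np.array(P)[:,:2],B[:,:2]); print("lane top",r[0],r[1],r[3])
uv=cs([[443,377],[540,345]]); B=onz(s,uv,lp(0,.04)[2]);print("side c1 low edge",B, "lane pred",[r[2]@lp(0,.04,y)[:2]+r[1] for y in(.027,-.027)])
c6=lambda P:((np.array(P)+.5-[525,0])/6-.5+[210,185])
B=onz(t,c6([[570,75],[677,42],[728,228],[622,258]]),.04);print("new",B[:,:2],B.mean(0),np.linalg.norm(np.diff(B,axis=0),axis=1))
d=(B[0]+B[1]-B[2]-B[3]);print("yaw long",np.degrees(np.arctan2(d[1],d[0])))
g=cv2.inRange(t["image"],(0,0,0),(45,45,45)); g[:,:420]=0;g[:,500:]=0;g[:150]=0;g[240:]=0
k=max(cv2.findContours(g,0,2)[0],key=cv2.contourArea);rc=cv2.minAreaRect(k);bx=cv2.boxPoints(rc);B=onz(t,bx,.02);print("tray",bx,B[:,:2],B.mean(0),np.linalg.norm(np.diff(B,axis=0),axis=1))
g=cv2.inRange(s["image"],(0,0,0),(45,45,45)); g[:,:350]=0;g[:,450:]=0;g[:280]=0;g[360:]=0
k=max(cv2.findContours(g,0,2)[0],key=cv2.contourArea);m=k.reshape(-1,2);e=np.array([m[m[:,0].argmin()],m[m[:,1].argmin()],m[m[:,0].argmax()],m[m[:,1].argmax()]]);B=onz(s,e,.018);print("tray side",e,B.mean(0))
# new carton from side: green blob centroid (top band)
for c,n,reg in((t,"t",(205,185,255,235)),(s,"s",(265,190,300,220))):
    h=cv2.cvtColor(c["image"],cv2.COLOR_RGB2HSV); m=cv2.inRange(h,(50,110,140),(85,255,255)); x0,y0,x1,y1=reg; z=np.zeros_like(m); z[y0:y1,x0:x1]=m[y0:y1,x0:x1]; M=cv2.moments(z,True); u=(M["m10"]/M["m00"],M["m01"]/M["m00"]); print("band",n,M["m00"],u,onz(c,[u],.04))
E
```

```text
rack top 1.5628581966016528 [0.54889321 0.01826576] [0.00069471 0.00060498 0.00087408 0.00089306]
rack side 1.512155150243029 [0.55475459 0.0247733 ] [0.01178362 0.00791708 0.00507755 0.01574392]
lane top 1.5648709661630655 [0.60701001 0.0195468 ] [0.00319668 0.00050747 0.00174151 0.00324622 0.0053784  0.00701684]
side c1 low edge [[ 0.55924934 -0.13407539  0.07154182]
 [ 0.63358626 -0.13624723  0.07154182]] lane pred [array([ 0.57911416, -0.13156002]), array([ 0.63311321, -0.13187999])]
new [[0.4353216  0.3672381 ]
 [0.45083072 0.31589893]
 [0.3618281  0.28977391]
 [0.34784389 0.34009949]] [0.39895608 0.32825261 0.04      ] [0.05363062 0.09275766 0.05223239]
yaw long 16.794367867422206
tray [[428.60046 167.6243 ]
 [479.07092 156.54541]
 [493.16345 220.7446 ]
 [442.693   231.82349]] [[ 0.52020094 -0.24510018]
 [ 0.55276916 -0.39694948]
 [ 0.36306147 -0.42731077]
 [ 0.33279931 -0.27810826]] [ 0.44220772 -0.33686717  0.02      ] [0.1553026  0.19212188 0.15224056]
tray side [[359 315]
 [405 286]
 [446 317]
 [399 353]] [ 0.43581205 -0.34763838  0.018     ]
band t 188.0 (228.82978723404256, 205.16489361702128) [[0.4117868 0.3326323 0.04     ]]
band s 42.0 (285.5238095238095, 198.54761904761904) [[0.41216318 0.33283639 0.04      ]]
```

```bash
cat >> meas.py <<'E'
from scipy.spatial.transform import Rotation as Ro
LO=np.array([.607,.0193,0]); YAW=1.564
RL=Ro.from_euler('z',YAW)
def lw(s,h,y=0): return RL.apply(lp(s,h,y))+LO
def tool(yaw_x,lean):  # tool x horizontal heading yaw_x (rad), then pitched so that x rises by 'lean' deg (tool z leans toward +heading)
    return Ro.from_euler('z',yaw_x)*Ro.from_euler('y',-np.radians(lean))*Ro.from_matrix([[1,0,0],[0,-1,0],[0,0,-1]])
def rel(wps):
    s=bot.read_state(); p0=s["tool_pos"]; R0=Ro.from_rotvec(s["tcp_rot"])
    print("at",np.round(p0,4),"t",round(s["time"],2),"F",np.round(s["wrist_force"],1),"w",round(s["width"],3),"grip",round(s["grip_force"],1),"q6",np.round(s["q"],2))
    for R,p in wps: print(np.round(R0.inv().apply(np.array(p)-p0)/.25,3).tolist(),np.round((R0.inv()*R).as_rotvec()/(np.pi/4),3).tolist(), "mm",np.round(1e3*np.linalg.norm(p-p0)))
E
python3 - <<'E'
from meas import *
R0=Ro.from_rotvec(bot.read_state()["tcp_rot"]); print(R0.as_matrix().round(2).tolist(), tool(YAW,24).as_matrix().round(2).tolist(), lw(.027,.013))
rel([(tool(2.2,0),np.array([.34,.45,.40])),(tool(2.2,0),np.array([.38,.45,.40]))])
E
```

```text
[[-0.97, 0.24, -0.0], [0.24, 0.97, -0.0], [0.0, -0.0, -1.0]] [[0.01, 1.0, 0.0], [0.91, -0.01, 0.41], [0.41, 0.0, -0.91]] [ 0.6062142  -0.09631918  0.05785798]
at [0.1648 0.6543 0.2308] t 0.3 F [-0.3 -0.6  0.2] w 1.005 grip 0.0 q6 [ 1.29  0.26  1.6   0.    1.27 -0.04]
[-0.879, -0.622, -0.676] [-0.001, 0.0, 0.885] mm 318.0
[-1.034, -0.583, -0.676] [-0.001, 0.0, 0.885] mm 342.0
```

Emit:
{"op": "play_rows", "data": {"rows": [[[0,0,-0.5],[0,0,0]],[[-0.88,-0.62,-0.68],[0,0,0.88]],[[-0.88,-0.62,-0.68],[0,0,0.88]],[[-0.88,-0.62,-0.68],[0,0,0.88]],[[-0.88,-0.62,-0.68],[0,0,0.88]],[[-0.88,-0.62,-0.68],[0,0,0.88]],[[-0.88,-0.62,-0.68],[0,0,0.88]],[[-0.88,-0.62,-0.68],[0,0,0.88]],[[-0.88,-0.62,-0.68],[0,0,0.88]],[[-0.88,-0.62,-0.68],[0,0,0.88]]], "claw": 1}}

```text
time: 1.13
tool_pos: [0.3424, 0.4494, 0.4038]
tcp_rot: [1.425, 2.799, 0.007]
wrist_force: [-0.1, 0.5, 0.2]
width: 1.0
grip_force: 0.0
```

```bash
python3 - <<'E'
from meas import *
rel([(tool(1.9,8),np.array([.50,.25,.42])),(tool(1.7,16),np.array([.58,.25,.42]))])
E
```

```text
at [0.3424 0.4494 0.4038] t 1.13 F [-0.1  0.5  0.2] w 1.0 grip 0.0 q6 [ 0.88 -0.01  1.6  -0.    1.55  0.25]
[-1.016, 0.041, -0.065] [-0.021, 0.175, 0.381] mm 255.0
[-1.204, 0.3, -0.064] [-0.084, 0.346, 0.633] mm 311.0
```

Emit:
{"op": "play_rows", "data": {"rows": [[[-1,0.2,-0.06],[-0.08,0.35,0.63]],[[-1,0.2,-0.06],[-0.08,0.35,0.63]],[[-1,0.2,-0.06],[-0.08,0.35,0.63]],[[-1,0.2,-0.06],[-0.08,0.35,0.63]],[[-1,0.2,-0.06],[-0.08,0.35,0.63]],[[-1,0.2,-0.06],[-0.08,0.35,0.63]],[[-1,0.2,-0.06],[-0.08,0.35,0.63]],[[-1,0.2,-0.06],[-0.08,0.35,0.63]]]}}

```text
time: 1.8
tool_pos: [0.5298, 0.2776, 0.4142]
tcp_rot: [-1.921, -2.191, -0.259]
wrist_force: [-0.3, -0.0, 0.1]
width: 1.001
grip_force: 0.0
```

```bash
python3 - <<'E'
from meas import *
G=tool(YAW,24)
rel([(G,np.array([.60,0,.42])),(G,lw(.027,.15))])
E
```

```text
at [0.5298 0.2776 0.4142] t 1.8 F [-0.3 -0.   0.1] w 1.001 grip 0.0 q6 [0.28 0.02 1.58 0.28 1.52 0.14]
[-1.087, 0.131, -0.337] [-0.073, 0.179, 0.163] mm 286.0
[-1.931, 0.083, 0.408] [-0.073, 0.179, 0.163] mm 494.0
```

Emit:
{"op": "play_rows", "data": {"rows": [[[-1,0.12,-0.33],[-0.07,0.18,0.16]],[[-1,0.12,-0.33],[-0.07,0.18,0.16]],[[-1,0.12,-0.33],[-0.07,0.18,0.16]],[[-1,0.12,-0.33],[-0.07,0.18,0.16]],[[-1,0.12,-0.33],[-0.07,0.18,0.16]],[[-1,0.12,-0.33],[-0.07,0.18,0.16]],[[-1,0.12,-0.33],[-0.07,0.18,0.16]],[[-1,0.12,-0.33],[-0.07,0.18,0.16]]]}}

```text
time: 2.47
tool_pos: [0.5946, 0.0211, 0.4252]
tcp_rot: [-1.992, -1.987, -0.425]
wrist_force: [0.2, -0.2, -0.1]
width: 1.0
grip_force: 0.0
```

```bash
python3 - <<'E'
from meas import *
G=tool(YAW,24)
rel([(G,np.array([.606,-.22,.33])),(G,lw(.027,.15)),(G,lw(.027,.013))])
E
```

```text
at [0.5946 0.0211 0.4252] t 2.47 F [ 0.2 -0.2 -0.1] w 1.0 grip 0.0 q6 [-0.24  0.08  1.52  0.41  1.64 -0.23]
[-1.036, 0.048, -0.046] [-0.002, -0.002, 0.005] mm 259.0
[-1.027, 0.047, 0.602] [-0.002, -0.002, 0.005] mm 298.0
[-1.028, 0.048, 1.15] [-0.002, -0.002, 0.005] mm 386.0
```

Emit:
{"op": "play_rows", "data": {"rows": [[[-1,0.048,-0.04],[0,0,0]],[[-1,0.048,-0.04],[0,0,0]],[[-1,0.048,-0.04],[0,0,0]],[[-1,0.048,-0.04],[0,0,0]],[[-1,0.048,-0.04],[0,0,0]],[[-1,0.048,-0.04],[0,0,0]],[[-1,0.048,0.3],[0,0,0]],[[-1,0.048,0.6],[0,0,0]],[[-1,0.048,0.6],[0,0,0]],[[-1,0.048,0.6],[0,0,0]],[[-1,0.048,0.6],[0,0,0]]]}}

```text
time: 3.38
tool_pos: [0.6013, -0.1372, 0.1791]
tcp_rot: [-1.978, -1.981, -0.417]
wrist_force: [-0.8, 0.3, -2.0]
width: 1.0
grip_force: 0.0
```

```bash
python3 - <<'E'
from meas import *
G=tool(YAW,24)
rel([(G,lw(.027,.06)),(G,lw(.027,.013))])
t=shot("top");s=shot("side")
a=cv2.resize(t["image"][80:220,280:420],None,fx=2.8,fy=2.8,interpolation=cv2.INTER_CUBIC)
b=cv2.resize(s["image"][120:290,320:460],(392,476),interpolation=cv2.INTER_CUBIC)
o=np.zeros((480,790,3),np.uint8);o[:392,:392]=a;o[:476,395:787]=b;cv2.imwrite("pics/pre1.png",o[:,:,::-1])
E
```

```text
at [ 0.6013 -0.1372  0.1791] t 3.38 F [-0.8  0.3 -2. ] w 1.0 grip 0.0 q6 [-0.47  0.31  1.7   0.38  1.36 -0.6 ]
[-0.051, 0.024, 0.321] [-0.02, -0.012, 0.006] mm 81.0
[-0.053, 0.026, 0.509] [-0.02, -0.012, 0.006] mm 128.0
```

View pics/pre1.png

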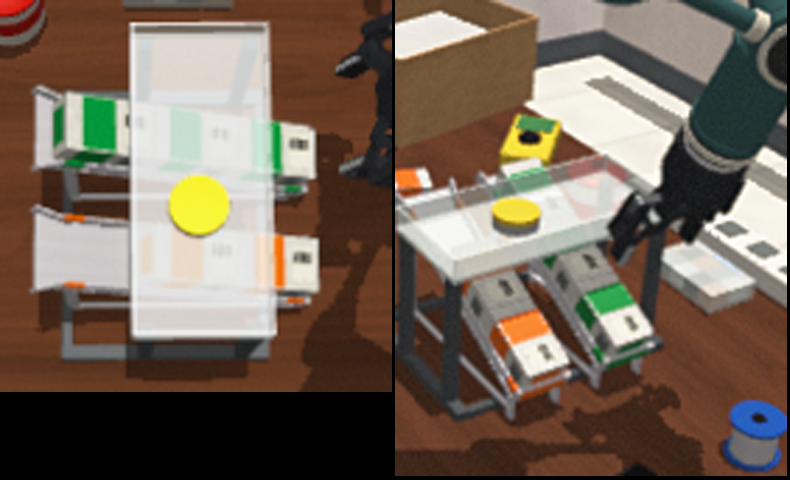

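The side view shows the gripper in front of the shelf, above the first green carton, with its fingers straddling the green lane. Descending.

Emit:
{"op": "play_rows", "data": {"rows": [[[-0.05,0.025,0.1],[-0.02,-0.01,0.006]],[[-0.051,0.025,0.2],[-0.02,-0.01,0.006]],[[-0.051,0.025,0.3],[-0.02,-0.01,0.006]],[[-0.052,0.025,0.38],[-0.02,-0.01,0.006]],[[-0.053,0.025,0.44],[-0.02,-0.01,0.006]],[[-0.053,0.025,0.48],[-0.02,-0.01,0.006]],[[-0.053,0.025,0.495],[-0.02,-0.01,0.006]],[[-0.053,0.025,0.505],[-0.02,-0.01,0.006]],[[-0.053,0.025,0.505],[-0.02,-0.01,0.006]]]}}

```text
time: 4.23
tool_pos: [0.6141, -0.1061, 0.0685]
tcp_rot: [-2.01, -1.994, -0.437]
wrist_force: [-0.5, 0.1, -0.2]
width: 1.0
grip_force: 0.0
```

```bash
python3 - <<'E'
from meas import *
G=tool(YAW,24)
rel([(G,lw(.027,.013))])
E
```

```text
at [ 0.6141 -0.1061  0.0685] t 4.23 F [-0.5  0.1 -0.2] w 1.0 grip 0.0 q6 [-0.42  0.4   1.81  0.42  1.13 -0.63]
[0.019, -0.033, 0.054] [0.022, 0.009, 0.003] mm 16.0
```

Emit:
{"op": "play_rows", "data": {"rows": [[[0.01,-0.03,0.02],[0.02,0.01,0]],[[0.018,-0.03,0.05],[0.02,0.01,0]],[[0.018,-0.03,0.05],[0.02,0.01,0]],[[0.018,-0.03,0.05],[0.02,0.01,0]],[[0.018,-0.03,0.05],[0.02,0.01,0]]]}}

```text
time: 4.65
tool_pos: [0.6055, -0.0965, 0.0572]
tcp_rot: [-1.995, -1.985, -0.426]
wrist_force: [-0.1, 0.6, 1.6]
width: 1.001
grip_force: 0.0
```

```bash
python3 - <<'E'
from meas import *
G=tool(YAW,24)
rel([(G,lw(.027,.013))])
E
```

```text
at [ 0.6055 -0.0965  0.0572] t 4.65 F [-0.1  0.6  1.6] w 1.001 grip 0.0 q6 [-0.41  0.41  1.82  0.43  1.13 -0.64]
[0.002, 0.003, -0.002] [-0.001, -0.002, 0.002] mm 1.0
```

Emit:
{"op": "play_rows", "data": {"rows": [[[0,0,0],[0,0,0]],[[0,0,0],[0,0,0]],[[0,0,0],[0,0,0]],[[0,0,0],[0,0,0]],[[0,0,0],[0,0,0]],[[0,0,0],[0,0,0]],[[0,0,0],[0,0,0]],[[0,0,0],[0,0,0]],[[0,0,0],[0,0,0]],[[0,0,0],[0,0,0]]], "claw": -1, "newtons": 60}}

```text
time: 5.48
tool_pos: [0.6062, -0.0969, 0.0578]
tcp_rot: [-1.996, -1.986, -0.427]
wrist_force: [1.4, -2.4, 5.6]
width: 0.618
grip_force: 66.1
```

Emit:
{"op": "play_rows", "data": {"rows": [[[0,0,-0.03],[0,0,0]],[[0,0,-0.08],[0,0,0]],[[-0.01,0,-0.13],[0,0,0]],[[-0.08,0,-0.18],[0,0,0]],[[-0.17,0,-0.24],[0,0,0]],[[-0.27,0,-0.3],[0,0,0]],[[-0.37,0,-0.36],[0,0,0]],[[-0.45,0,-0.4],[0,0,0]],[[-0.5,0,-0.42],[0,0,0]],[[-0.5,0,-0.42],[0,0,0]],[[-0.5,0,-0.42],[0,0,0]]]}}

```text
time: 6.4
tool_pos: [0.6037, -0.2535, 0.1014]
tcp_rot: [-1.995, -1.982, -0.425]
wrist_force: [-0.3, 0.8, -2.2]
width: 0.624
grip_force: 65.7
```

```bash
cat >> meas.py <<'E'
TC=np.array([.441,-.338,.004]); TY=np.radians(100)
E
python3 - <<'E'
from meas import *
G=tool(TY,0)
u=np.array([np.cos(TY),np.sin(TY),0])
# carton centre is 18 mm toward +x tool from TCP
p=TC-.018*u
rel([(G,p+[0,0,.10]),(G,p+[0,0,.018])])
t=shot("top");s=shot("side")
a=cv2.resize(t["image"][80:220,280:480],None,fx=2.8,fy=2.8,interpolation=cv2.INTER_CUBIC)
b=cv2.resize(s["image"][170:290,330:470],(300,257),interpolation=cv2.INTER_CUBIC)
o=np.zeros((480,790,3),np.uint8);o[:257,490:790]=b;o[:392,:490]=a[:,:490];cv2.imwrite("pics/held1.png",o[:,:,::-1])
E
```

```text
at [ 0.6037 -0.2535  0.1014] t 6.4 F [-0.3  0.8 -2.2] w 0.624 grip 65.7 q6 [-0.62  0.47  1.63  0.35  1.31 -0.75]
[-0.373, -0.636, -0.178] [0.046, -0.536, -0.227] mm 190.0
[-0.507, -0.635, 0.122] [0.046, -0.536, -0.227] mm 206.0
```

View pics/held1.png

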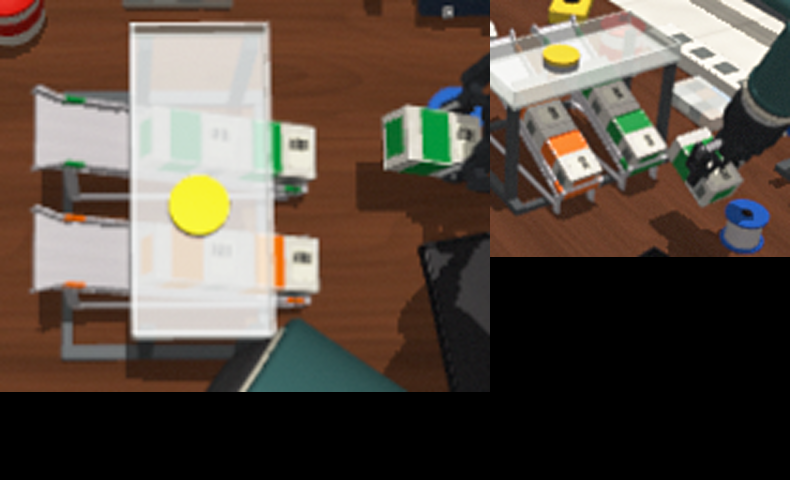

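The row slid down on its own: a green band is now at the front (about (375,135)) and the mouth is empty. The first carton is held clear of the spool. Carrying it to the tray.

Emit:
{"op": "play_rows", "data": {"rows": [[[0.03,-0.02,-0.08],[0,0,0]],[[0.02,-0.12,-0.16],[0.01,-0.08,-0.03]],[[-0.05,-0.22,-0.19],[0.02,-0.18,-0.07]],[[-0.12,-0.32,-0.21],[0.03,-0.28,-0.11]],[[-0.2,-0.42,-0.21],[0.04,-0.38,-0.16]],[[-0.28,-0.52,-0.2],[0.04,-0.46,-0.2]],[[-0.34,-0.6,-0.19],[0.046,-0.536,-0.227]],[[-0.373,-0.636,-0.178],[0.046,-0.536,-0.227]],[[-0.373,-0.636,-0.178],[0.046,-0.536,-0.227]],[[-0.373,-0.636,-0.178],[0.046,-0.536,-0.227]],[[-0.373,-0.636,-0.178],[0.046,-0.536,-0.227]]]}}

```text
time: 7.42
tool_pos: [0.4467, -0.3559, 0.1053]
tcp_rot: [2.017, 2.404, 0.002]
wrist_force: [-0.2, -0.1, -2.5]
width: 0.62
grip_force: 65.7
```

```bash
python3 - <<'E'
from meas import *
G=tool(TY,0)
u=np.array([np.cos(TY),np.sin(TY),0])
p=TC-.018*u
rel([(G,p+[0,0,.10]),(G,p+[0,0,.018])])
s=shot("side")
b=cv2.resize(s["image"][230:360,340:470],(520,520),interpolation=cv2.INTER_CUBIC)
cv2.imwrite("pics/held2.png",b[:,:,::-1])
E
```

```text
at [ 0.4467 -0.3559  0.1053] t 7.42 F [-0.2 -0.1 -2.5] w 0.62 grip 65.7 q6 [-0.72  0.18  1.95  0.    1.01 -0.89]
[0.002, -0.01, 0.005] [0.004, 0.002, 0.001] mm 3.0
[0.003, -0.011, 0.333] [0.004, 0.002, 0.001] mm 83.0
```

View pics/held2.png

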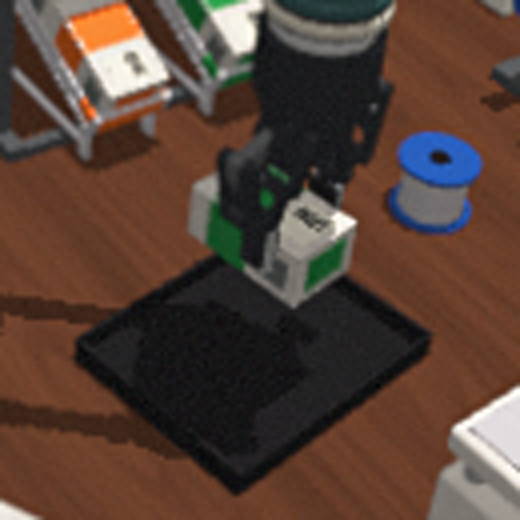

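The carton looks level above the tray. Lowering.

Emit:
{"op": "play_rows", "data": {"rows": [[[0,-0.01,0.06],[0,0,0]],[[0,-0.01,0.14],[0,0,0]],[[0,-0.01,0.22],[0,0,0]],[[0,-0.01,0.27],[0,0,0]],[[0,-0.01,0.3],[0,0,0]],[[0,-0.01,0.315],[0,0,0]],[[0,-0.01,0.32],[0,0,0]],[[0,-0.01,0.32],[0,0,0]],[[0,-0.01,0.32],[0,0,0]]]}}

```text
time: 8.22
tool_pos: [0.4436, -0.3571, 0.0257]
tcp_rot: [2.016, 2.404, 0.0]
wrist_force: [-0.0, -0.5, -1.3]
width: 0.62
grip_force: 65.8
```

Emit:
{"op": "play_rows", "data": {"rows": [[[0,0,0.006],[0,0,0]],[[0,0,0.012],[0,0,0]],[[0,0,0.018],[0,0,0]],[[0,0,0.018],[0,0,0]]]}}

```text
time: 8.55
tool_pos: [0.4427, -0.3564, 0.0201]
tcp_rot: [2.017, 2.405, 0.0]
wrist_force: [0.2, -0.4, -1.8]
width: 0.621
grip_force: 65.8
```

Emit:
{"op": "play_rows", "data": {"rows": [[[0,0,0.005],[0,0,0]],[[0,0,0.01],[0,0,0]],[[0,0,0.014],[0,0,0]],[[0,0,0.014],[0,0,0]]]}}

```text
time: 8.88
tool_pos: [0.4426, -0.3563, 0.0163]
tcp_rot: [2.017, 2.406, 0.0]
wrist_force: [-0.0, -0.0, -3.1]
width: 0.614
grip_force: 65.8
```

Emit:
{"op": "play_rows", "data": {"rows": [[[0,0,0.004],[0,0,0]],[[0,0,0.008],[0,0,0]],[[0,0,0.008],[0,0,0]]]}}

```text
time: 9.13
tool_pos: [0.4428, -0.3565, 0.0159]
tcp_rot: [2.017, 2.406, -0.0]
wrist_force: [-2.9, 2.4, 6.6]
width: 0.617
grip_force: 66.9
```

Contact. Releasing, then rising.

Emit:
{"op": "play_rows", "data": {"rows": [[[0,0,-0.002],[0,0,0]],[[0,0,-0.002],[0,0,0]],[[0,0,-0.002],[0,0,0]],[[0,0,-0.002],[0,0,0]],[[0,0,-0.002],[0,0,0]],[[0,0,-0.002],[0,0,0]],[[0,0,-0.1],[0,0,0]],[[0,0,-0.25],[0,0,0]],[[0,0,-0.4],[0,0,0]],[[0,0,-0.6],[0,0,0]],[[0,0,-0.75],[0,0,0]],[[0,0,-0.9],[0,0,0]],[[0,0,-1],[0,0,0]],[[0,0,-1],[0,0,0]]], "claw": 1}}

```text
time: 10.3
tool_pos: [0.4454, -0.3588, 0.2733]
tcp_rot: [2.008, 2.395, -0.0]
wrist_force: [1.2, -0.2, 0.6]
width: 1.002
grip_force: 0.0
```

```bash
cat >> meas.py <<'E'
NC=np.array([.399,.328,0]); NY=np.radians(16.8)
E
python3 - <<'E'
from meas import *
rel([(tool(TY,0),np.array([.5,-.13,.42])),(tool(TY,0),np.array([.45,.05,.42]))])
t=shot("top");h=cv2.cvtColor(t["image"],cv2.COLOR_RGB2HSV)
m=cv2.inRange(h,(0,0,120),(179,60,255));g=cv2.inRange(h,(50,110,60),(85,255,255));m|=g
z=np.zeros_like(m);z[155:235,425:500]=m[155:235,425:500]
k=max(cv2.findContours(z,0,2)[0],key=cv2.contourArea);bx=cv2.boxPoints(cv2.minAreaRect(k));B=onz(t,bx,.044);print("carton1",bx.round().tolist(),B.mean(0),np.linalg.norm(np.diff(B,axis=0),axis=1))
# row in lane: predicted front top edge & band px of second vs green mask at front
print(proj(t,[lw(0,.04,.027),lw(0,.04,-.027)]).round(1))
w=cv2.inRange(h,(0,0,170),(179,50,255)); print("front edge cols",[int(np.where(w[r,370:410])[0].max()+370) for r in(128,132,136,140)])
E
```

```text
at [ 0.4454 -0.3588  0.2733] t 10.3 F [ 1.2 -0.2  0.6] w 1.002 grip 0.0 q6 [-0.72  0.03  1.79  0.    1.3  -0.9 ]
[0.856, 0.381, -0.594] [0.013, 0.016, 0.001] mm 277.0
[1.599, 0.309, -0.604] [0.013, 0.016, 0.001] mm 434.0
carton1 [[444.0, 187.0], [478.0, 181.0], [482.0, 200.0], [448.0, 206.0]] [ 0.43942544 -0.33461709  0.044     ] [0.10103072 0.05502567 0.10043402]
[[392.1 143.7]
 [391.6 125.2]]
front edge cols [391, 391, 391, 391]
```

Carton 1 lies in the tray about 4 mm from its centre, and the row is home at the stop (front edge at column 391, as predicted). Going for the new carton.

Emit:
{"op": "play_rows", "data": {"rows": [[[0.1,0.02,-0.3],[0,0,0]],[[0.2,0.06,-0.6],[0,0,-0.05]],[[1,0.25,-0.6],[0,0,-0.5]],[[1,0.25,-0.6],[0,0,-0.5]],[[1,0.25,-0.6],[0,0,-0.5]],[[1,0.25,-0.6],[0,0,-0.5]],[[1,0.25,-0.6],[0,0,-0.5]],[[1,0.25,-0.6],[0,0,-0.5]],[[1,0.25,-0.6],[0,0,-0.5]],[[1,0.25,-0.6],[0,0,-0.5]]]}}

```text
time: 11.18
tool_pos: [0.46, -0.0974, 0.4134]
tcp_rot: [1.504, 2.756, -0.001]
wrist_force: [0.3, 0.1, -0.7]
width: 0.996
grip_force: 0.0
```

```bash
python3 - <<'E'
from meas import *
rel([(tool(np.radians(150),-8),np.array([.45,.12,.42])),(tool(np.radians(160),-12),np.array([.42,.2,.35]))])
E
```

```text
at [ 0.46   -0.0974  0.4134] t 11.18 F [ 0.3  0.1 -0.7] w 0.996 grip 0.0 q6 [-0.26 -0.19  1.75 -0.    1.58 -0.83]
[0.753, 0.437, -0.028] [-0.043, -0.172, -0.605] mm 218.0
[1.087, 0.509, 0.251] [-0.087, -0.255, -0.825] mm 307.0
```

Emit:
{"op": "play_rows", "data": {"rows": [[[0.9,0.46,-0.02],[-0.06,-0.25,-0.8]],[[0.9,0.46,-0.02],[-0.06,-0.25,-0.8]],[[0.9,0.46,-0.02],[-0.06,-0.25,-0.8]],[[0.9,0.46,-0.02],[-0.06,-0.25,-0.8]],[[0.9,0.46,-0.02],[-0.06,-0.25,-0.8]],[[0.9,0.46,-0.02],[-0.06,-0.25,-0.8]],[[0.9,0.46,-0.02],[-0.06,-0.25,-0.8]],[[0.9,0.46,-0.02],[-0.06,-0.25,-0.8]]]}}

```text
time: 11.85
tool_pos: [0.4353, 0.1541, 0.4167]
tcp_rot: [0.54, 2.899, -0.082]
wrist_force: [-0.1, -0.0, -0.0]
width: 0.997
grip_force: 0.0
```

```bash
cat >> meas.py <<'E'
NH=NY+np.pi; GN=tool(NH,-24); NP=NC+.018*np.array([np.cos(NH),np.sin(NH),0])+[0,0,.018]
NUP=-GN.apply([0,0,1])
E
python3 - <<'E'
from meas import *
print(NP,NUP)
rel([(GN,NP+.2*NUP),(GN,NP+.12*NUP)])
E
```

```text
[0.38176825 0.32279743 0.018     ] [-0.38937692 -0.11755982  0.91354546]
at [0.4353 0.1541 0.4167] t 11.85 F [-0.1 -0.  -0. ] w 0.997 grip 0.0 q6 [ 0.4  -0.3   1.84 -0.15  1.47 -0.8 ]
[0.855, 0.368, 0.702] [-0.28, -0.279, -0.799] mm 292.0
[0.812, 0.454, 1.007] [-0.28, -0.279, -0.799] mm 343.0
```

Emit:
{"op": "play_rows", "data": {"rows": [[[0.86,0.37,0.7],[-0.28,-0.28,-0.8]],[[0.86,0.37,0.7],[-0.28,-0.28,-0.8]],[[0.86,0.37,0.7],[-0.28,-0.28,-0.8]],[[0.86,0.37,0.7],[-0.28,-0.28,-0.8]],[[0.86,0.37,0.7],[-0.28,-0.28,-0.8]],[[0.86,0.37,0.7],[-0.28,-0.28,-0.8]],[[0.86,0.37,0.7],[-0.28,-0.28,-0.8]],[[0.86,0.37,0.7],[-0.28,-0.28,-0.8]],[[0.86,0.37,0.7],[-0.28,-0.28,-0.8]],[[0.86,0.37,0.7],[-0.28,-0.28,-0.8]],[[0.86,0.37,0.7],[-0.28,-0.28,-0.8]],[[0.86,0.37,0.7],[-0.28,-0.28,-0.8]]]}}

```text
time: 12.85
tool_pos: [0.3069, 0.2996, 0.2051]
tcp_rot: [-0.388, 2.691, 0.087]
wrist_force: [0.2, 0.2, 0.2]
width: 1.001
grip_force: 0.0
```

```bash
python3 - <<'E'
from meas import *
rel([(GN,NP+.04*NUP),(GN,NP)])
E
```

```text
at [0.3069 0.2996 0.2051] t 12.85 F [0.2 0.2 0.2] w 1.001 grip 0.0 q6 [ 0.91 -0.46  2.37 -0.31  0.9  -0.79]
[0.023, 0.003, 0.651] [-0.001, 0.009, -0.009] mm 163.0
[0.024, 0.003, 0.811] [-0.001, 0.009, -0.009] mm 203.0
```

Emit:
{"op": "play_rows", "data": {"rows": [[[0.023,0,0.15],[0,0,0]],[[0.023,0,0.3],[0,0,0]],[[0.023,0,0.45],[0,0.01,-0.01]],[[0.023,0.003,0.58],[0,0.01,-0.01]],[[0.023,0.003,0.65],[0,0.01,-0.01]],[[0.023,0.003,0.65],[0,0.01,-0.01]],[[0.023,0.003,0.65],[0,0.01,-0.01]]]}}

```text
time: 13.43
tool_pos: [0.3645, 0.3173, 0.0524]
tcp_rot: [-0.402, 2.7, 0.079]
wrist_force: [-0.4, -0.3, -0.1]
width: 1.003
grip_force: 0.0
```

```bash
python3 - <<'E'
from meas import *
rel([(GN,NP)])
E
```

```text
at [0.3645 0.3173 0.0524] t 13.43 F [-0.4 -0.3 -0.1] w 1.003 grip 0.0 q6 [ 0.81 -0.1   2.43 -0.44  0.49 -0.7 ]
[-0.011, 0.001, 0.155] [-0.004, -0.006, 0.003] mm 39.0
```

Emit:
{"op": "play_rows", "data": {"rows": [[[-0.01,0,0.05],[0,0,0]],[[-0.01,0,0.1],[0,0,0]],[[-0.01,0,0.14],[0,0,0]],[[-0.01,0,0.15],[0,0,0]],[[-0.01,0,0.15],[0,0,0]],[[-0.01,0,0.15],[0,0,0]]]}}

```text
time: 13.93
tool_pos: [0.381, 0.3239, 0.021]
tcp_rot: [-0.404, 2.697, 0.084]
wrist_force: [-0.3, -0.8, 0.3]
width: 0.999
grip_force: 0.0
```

```bash
python3 - <<'E'
from meas import *
rel([(GN,NP)])
t=shot("top");s=shot("side")
a=cv2.resize(t["image"][180:260,190:270],(390,390),interpolation=cv2.INTER_CUBIC)
b=cv2.resize(s["image"][160:250,240:330],(390,390),interpolation=cv2.INTER_CUBIC)
cv2.imwrite("pics/new1.png",np.hstack([a,b])[:,:,::-1])
E
```

```text
at [0.381  0.3239 0.021 ] t 13.93 F [-0.3 -0.8  0.3] w 0.999 grip 0.0 q6 [ 0.79  0.    2.42 -0.52  0.4  -0.63]
[0.003, -0.005, 0.012] [0.0, -0.001, 0.005] mm 3.0
```

View pics/new1.png

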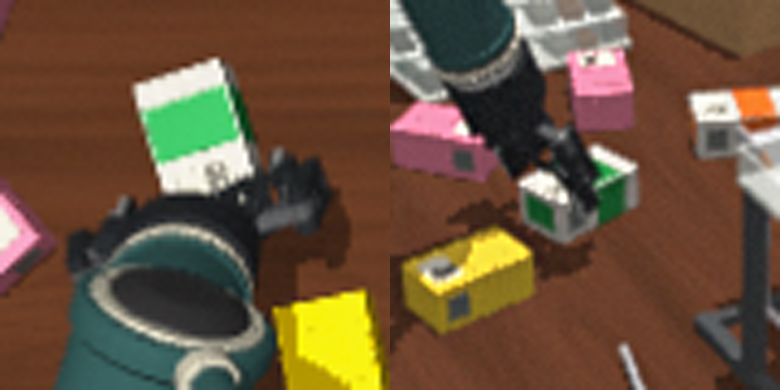

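The fingers straddle the green-banded carton, near its robot-side end, with the pink and yellow cartons clear. Closing.

Emit:
{"op": "play_rows", "data": {"rows": [[[0.003,-0.005,0.008],[0,0,0]],[[0.003,-0.005,0.01],[0,0,0]],[[0.003,-0.005,0.01],[0,0,0]],[[0.003,-0.005,0.01],[0,0,0]],[[0.003,-0.005,0.01],[0,0,0]],[[0.003,-0.005,0.01],[0,0,0]],[[0.003,-0.005,0.01],[0,0,0]],[[0.003,-0.005,0.01],[0,0,0]],[[0.003,-0.005,0.01],[0,0,0]],[[0.003,-0.005,0.01],[0,0,0]]], "claw": -1, "newtons": 80}}

```text
time: 14.87
tool_pos: [0.3809, 0.3223, 0.017]
tcp_rot: [-0.405, 2.698, 0.082]
wrist_force: [-2.7, -0.7, 6.3]
width: 0.616
grip_force: 84.8
```

```bash
python3 - <<'E'
from meas import *
rel([(GN,np.array([.38,.323,.10])),(tool(np.radians(160),-10),np.array([.42,.32,.28]))])
E
```

```text
at [0.3809 0.3223 0.017 ] t 14.87 F [-2.7 -0.7  6.3] w 0.616 grip 84.8 q6 [ 0.79  0.01  2.42 -0.53  0.39 -0.63]
[-0.132, 0.003, -0.305] [-0.001, -0.004, 0.006] mm 83.0
[-0.559, -0.057, -0.903] [0.237, 0.298, 0.79] mm 266.0
```

Emit:
{"op": "play_rows", "data": {"rows": [[[-0.03,0,-0.07],[0,0,0]],[[-0.08,0,-0.18],[0,0,0]],[[-0.132,0,-0.3],[0,0,0]],[[-0.2,-0.01,-0.4],[0.04,0.04,0.1]],[[-0.28,-0.02,-0.5],[0.08,0.1,0.24]],[[-0.36,-0.03,-0.6],[0.12,0.15,0.38]],[[-0.44,-0.04,-0.71],[0.16,0.2,0.52]],[[-0.5,-0.05,-0.82],[0.2,0.25,0.66]],[[-0.56,-0.06,-0.9],[0.24,0.3,0.79]],[[-0.56,-0.06,-0.9],[0.24,0.3,0.79]],[[-0.56,-0.06,-0.9],[0.24,0.3,0.79]],[[-0.56,-0.06,-0.9],[0.24,0.3,0.79]]]}}

```text
time: 15.87
tool_pos: [0.4196, 0.3186, 0.2768]
tcp_rot: [0.515, 2.928, -0.053]
wrist_force: [-0.4, -0.1, -2.0]
width: 0.614
grip_force: 84.6
```

```bash
cat >> meas.py <<'E'
GL=tool(YAW,0)
def lt(c,b): return lw(c+.018*1,.017+b)  # TCP for carton centre at c up-slope, bottom b above floor (tilted tool vertical, TCP h .017)
E
python3 - <<'E'
from meas import *
rel([(tool(np.radians(115),0),np.array([.55,.34,.32])),(GL,lt(.32,.06)),(GL,lt(.25,.01))])
E
```

```text
at [0.4196 0.3186 0.2768] t 15.87 F [-0.4 -0.1 -2. ] w 0.614 grip 84.6 q6 [ 0.7  -0.1   1.92 -0.16  1.24 -0.48]
[-0.484, 0.257, -0.093] [0.079, 0.21, 0.999] mm 139.0
[-0.886, -0.332, 0.293] [0.128, 0.195, 1.561] mm 247.0
[-0.892, -0.494, 0.596] [0.128, 0.195, 1.561] mm 295.0
```

Emit:
{"op": "play_rows", "data": {"rows": [[[-0.08,0.04,-0.02],[0.01,0.03,0.14]],[[-0.16,0.08,-0.04],[0.02,0.06,0.28]],[[-0.24,0.12,-0.05],[0.04,0.1,0.42]],[[-0.32,0.16,-0.06],[0.05,0.13,0.56]],[[-0.4,0.2,-0.07],[0.06,0.16,0.7]],[[-0.46,0.24,-0.09],[0.07,0.19,0.84]],[[-0.48,0.25,-0.09],[0.08,0.21,0.98]],[[-0.48,0.25,-0.09],[0.08,0.21,0.98]],[[-0.48,0.25,-0.09],[0.08,0.21,0.98]]]}}

```text
time: 16.62
tool_pos: [0.5481, 0.3382, 0.3185]
tcp_rot: [-1.665, -2.663, 0.006]
wrist_force: [-0.9, 0.8, -2.0]
width: 0.615
grip_force: 84.4
```

```bash
python3 - <<'E'
from meas import *
rel([(GL,lt(.34,.06)),(GL,lt(.25,.01))])
E
```

```text
at [0.5481 0.3382 0.3185] t 16.62 F [-0.9  0.8 -2. ] w 0.615 grip 84.4 q6 [ 0.51  0.17  1.56 -0.    1.42  0.06]
[-0.674, -0.06, 0.271] [-0.004, 0.002, 0.585] mm 182.0
[-0.895, -0.169, 0.601] [-0.004, 0.002, 0.585] mm 273.0
```

Emit:
{"op": "play_rows", "data": {"rows": [[[-0.1,-0.01,0.02],[0,0,0.1]],[[-0.22,-0.02,0.06],[0,0,0.22]],[[-0.34,-0.03,0.12],[0,0,0.34]],[[-0.46,-0.04,0.18],[0,0,0.46]],[[-0.57,-0.05,0.23],[0,0,0.58]],[[-0.65,-0.06,0.26],[0,0,0.585]],[[-0.67,-0.06,0.27],[0,0,0.585]],[[-0.67,-0.06,0.27],[0,0,0.585]],[[-0.67,-0.06,0.27],[0,0,0.585]]]}}

```text
time: 17.37
tool_pos: [0.6076, 0.1824, 0.2536]
tcp_rot: [-2.23, -2.213, -0.0]
wrist_force: [0.8, 0.1, -1.9]
width: 0.619
grip_force: 84.4
```

```bash
python3 - <<'E'
from meas import *
rel([(GL,lt(.26,.04)),(GL,lt(.25,.01))])
t=shot("top");s=shot("side")
a=cv2.resize(t["image"][90:170,240:340],(400,320),interpolation=cv2.INTER_CUBIC)
b=cv2.resize(s["image"][140:240,310:410],(390,390),interpolation=cv2.INTER_CUBIC)
o=np.zeros((390,790,3),np.uint8);o[:320,:400]=a;o[:,400:]=b
cv2.imwrite("pics/ins1.png",o[:,:,::-1])
E
```

```text
at [0.6076 0.1824 0.2536] t 17.37 F [ 0.8  0.1 -1.9] w 0.619 grip 84.4 q6 [0.25 0.18 1.67 0.   1.3  0.26]
[-0.269, 0.002, 0.214] [-0.0, -0.001, -0.001] mm 86.0
[-0.257, 0.003, 0.339] [-0.0, -0.001, -0.001] mm 106.0
```

View pics/ins1.png

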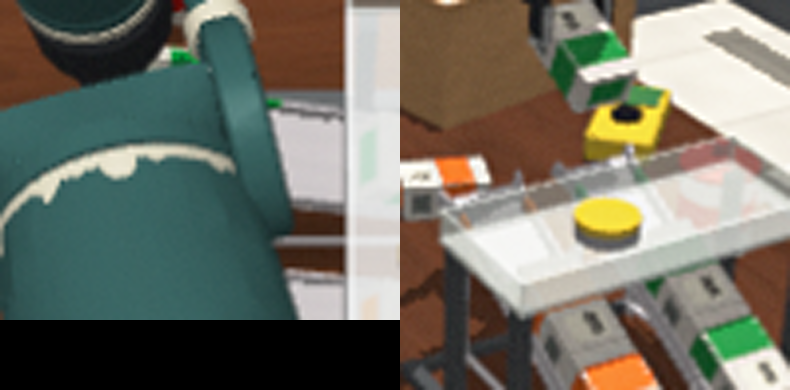

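The new carton hangs at the lane's pitch, behind and above the mouth. Bringing it in from beyond the rear so that it stays under the shelf rim.

```bash
python3 - <<'E'
from meas import *
rel([(GL,lt(.295,.03)),(GL,lt(.28,.008))])
E
```

```text
at [0.6083 0.1832 0.2547] t 17.47 F [-0.2  0.5 -0.8] w 0.613 grip 84.4 q6 [0.25 0.17 1.67 0.   1.3  0.26]
[-0.128, -0.001, 0.198] [0.002, -0.001, -0.0] mm 59.0
[-0.148, -0.001, 0.303] [0.002, -0.001, -0.0] mm 84.0
```

Emit:
{"op": "play_rows", "data": {"rows": [[[-0.04,0,0.06],[0,0,0]],[[-0.09,0,0.13],[0,0,0]],[[-0.128,0,0.19],[0,0,0]],[[-0.14,0,0.24],[0,0,0]],[[-0.145,0,0.27],[0,0,0]],[[-0.148,0,0.29],[0,0,0]],[[-0.148,0,0.3],[0,0,0]],[[-0.148,0,0.3],[0,0,0]]]}}

```text
time: 18.13
tool_pos: [0.6086, 0.1454, 0.1791]
tcp_rot: [2.231, 2.211, 0.002]
wrist_force: [-0.0, 0.5, -1.4]
width: 0.616
grip_force: 84.4
```

```bash
python3 - <<'E'
from meas import *
rel([(GL,lt(.275,.003)),(GL,lt(.275,-.001)),(GL,lt(.225,0))])
E
```

```text
at [0.6086 0.1454 0.1791] t 18.13 F [-0.   0.5 -1.4] w 0.616 grip 84.4 q6 [0.19 0.21 1.77 0.   1.16 0.2 ]
[-0.006, -0.003, 0.027] [0.001, -0.001, -0.003] mm 7.0
[0.0, -0.003, 0.041] [0.001, -0.001, -0.003] mm 10.0
[-0.184, -0.003, 0.119] [0.001, -0.001, -0.003] mm 55.0
```

Emit:
{"op": "play_rows", "data": {"rows": [[[-0.004,-0.003,0.012],[0,0,0]],[[-0.004,-0.003,0.022],[0,0,0]],[[-0.004,-0.003,0.028],[0,0,0]],[[-0.004,-0.003,0.03],[0,0,0]],[[-0.004,-0.003,0.03],[0,0,0]]]}}

```text
time: 18.55
tool_pos: [0.6078, 0.1438, 0.1716]
tcp_rot: [2.232, 2.21, 0.002]
wrist_force: [0.3, -0.0, -1.9]
width: 0.614
grip_force: 84.4
```

Emit:
{"op": "play_rows", "data": {"rows": [[[0,0,0.004],[0,0,0]],[[0,0,0.008],[0,0,0]],[[0,0,0.01],[0,0,0]],[[0,0,0.01],[0,0,0]]]}}

```text
time: 18.88
tool_pos: [0.6083, 0.1436, 0.1704]
tcp_rot: [2.231, 2.21, 0.003]
wrist_force: [-1.1, -1.1, 5.2]
width: 0.616
grip_force: 85.4
```

Emit:
{"op": "play_rows", "data": {"rows": [[[-0.018,0,0.003],[0,0,0]],[[-0.036,0,0.011],[0,0,0]],[[-0.055,0,0.02],[0,0,0]],[[-0.073,0,0.028],[0,0,0]],[[-0.091,0,0.036],[0,0,0]],[[-0.11,0,0.044],[0,0,0]],[[-0.125,0,0.051],[0,0,0]],[[-0.14,0,0.058],[0,0,0]],[[-0.15,0,0.062],[0,0,0]],[[-0.15,0,0.062],[0,0,0]]]}}

```text
time: 19.72
tool_pos: [0.6076, 0.1053, 0.1535]
tcp_rot: [2.232, 2.209, 0.001]
wrist_force: [-0.3, -1.9, 3.4]
width: 0.612
grip_force: 85.2
```

```bash
cat >> meas.py <<'E'
def sh():
    p=RL.inv().apply(bot.read_state()["tool_pos"]-LO); x,z=p[0]+.135,p[2]-.035
    print("s,h,y mm",np.round([1e3*(x*C+z*S),1e3*(z*C-x*S),1e3*p[1]],1))
E
python3 - <<'E'
from meas import *
rel([(GL,lt(.225,0))]);sh()
E
```

```text
at [0.6076 0.1053 0.1535] t 19.72 F [-0.3 -1.9  3.4] w 0.612 grip 85.2 q6 [ 0.13  0.21  1.81 -0.    1.11  0.14]
[-0.024, -0.0, 0.017] [0.002, 0.001, -0.004] mm 7.0
s,h,y mm [250.1  18.4  -0. ]
```

Emit:
{"op": "play_rows", "data": {"rows": [[[-0.004,0,0.002],[0,0,0]],[[-0.008,0,0.003],[0,0,0]],[[-0.012,0,0.005],[0,0,0]],[[-0.016,0,0.006],[0,0,0]],[[-0.02,0,0.008],[0,0,0]],[[-0.02,0,0.008],[0,0,0]]]}}

```text
time: 20.22
tool_pos: [0.6075, 0.1012, 0.1517]
tcp_rot: [2.231, 2.21, 0.002]
wrist_force: [-0.6, -1.0, 4.5]
width: 0.617
grip_force: 85.3
```

```bash
python3 - <<'E'
from meas import *
rel([(GL,lt(.225,0))]);sh()
E
```

```text
at [0.6075 0.1012 0.1517] t 20.22 F [-0.6 -1.   4.5] w 0.617 grip 85.3 q6 [0.12 0.21 1.82 0.   1.11 0.13]
[-0.007, 0.0, 0.009] [0.002, -0.0, -0.004] mm 3.0
s,h,y mm [245.6  18.4   0. ]
```

Emit:
{"op": "play_rows", "data": {"rows": [[[-0.004,0,0.002],[0,0,0]],[[-0.008,0,0.003],[0,0,0]],[[-0.012,0,0.005],[0,0,0]],[[-0.012,0,0.005],[0,0,0]]]}}

```text
time: 20.55
tool_pos: [0.6076, 0.0994, 0.1509]
tcp_rot: [-2.232, -2.211, -0.005]
wrist_force: [-1.4, 2.8, 6.6]
width: 0.612
grip_force: 85.5
```

```bash
python3 - <<'E'
from meas import *
rel([(GL,lt(.225,0))]);sh()
E
```

```text
at [0.6076 0.0994 0.1509] t 20.55 F [-1.4  2.8  6.6] w 0.612 grip 85.5 q6 [0.12 0.21 1.82 0.   1.11 0.13]
[-0.0, -0.0, 0.006] [0.002, -0.003, -0.003] mm 2.0
s,h,y mm [ 2.436e+02  1.840e+01 -1.000e-01]
```

Emit:
{"op": "play_rows", "data": {"rows": [[[-0.004,0,0.002],[0,0,0]],[[-0.006,0,0.003],[0,0,0]],[[-0.006,0,0.003],[0,0,0]]]}}

```text
time: 20.8
tool_pos: [0.6077, 0.0993, 0.1509]
tcp_rot: [-2.231, -2.21, -0.008]
wrist_force: [-1.8, 7.7, 8.6]
width: 0.614
grip_force: 85.7
```

The row is home: the push force builds up with no further travel. Releasing.

Emit:
{"op": "play_rows", "data": {"rows": [[[-0.002,0,0],[0,0,0]],[[0,0,0],[0,0,0]],[[0,0,0],[0,0,0]],[[0,0,0],[0,0,0]],[[0,0,0],[0,0,0]],[[0,0,0],[0,0,0]],[[0,0,-0.05],[0,0,0]],[[0,0,-0.12],[0,0,0]],[[0,0,-0.22],[0,0,0]],[[0,0,-0.34],[0,0,0]],[[0,0,-0.46],[0,0,0]],[[0.2,0,-0.6],[0,0,0]],[[0.36,0,-0.6],[0,0,0]],[[0.5,0,-0.6],[0,0,0]],[[0.66,0,-0.6],[0,0,0]],[[0.8,0,-0.6],[0,0,0]],[[0.8,0,-0.6],[0,0,0]]], "claw": 1}}

```text
time: 22.22
tool_pos: [0.6083, 0.3041, 0.3007]
tcp_rot: [-2.224, -2.215, -0.008]
wrist_force: [-0.2, -0.0, -0.3]
width: 1.002
grip_force: 0.0
```

```bash
python3 - <<'E'
from meas import *
rel([])
t=shot("top");s=shot("side")
print("pred rear top edge px",proj(t,[lw(.27,.04,.027),lw(.27,.04,-.027)]).round(1),"front",proj(t,[lw(0,.04,.027),lw(0,.04,-.027)]).round(1))
a=cv2.resize(t["image"][90:215,285:485],(800,500),interpolation=cv2.INTER_CUBIC)
cv2.imwrite("pics/fin.png",a[:,:,::-1])
E
```

```text
at [0.6083 0.3041 0.3007] t 22.22 F [-0.2 -0.  -0.3] w 1.002 grip 0.0 q6 [0.42 0.24 1.51 0.   1.39 0.43]
pred rear top edge px [[302.6 132.7]
 [302.7 112.5]] front [[392.1 143.7]
 [391.6 125.2]]
```

View pics/fin.png

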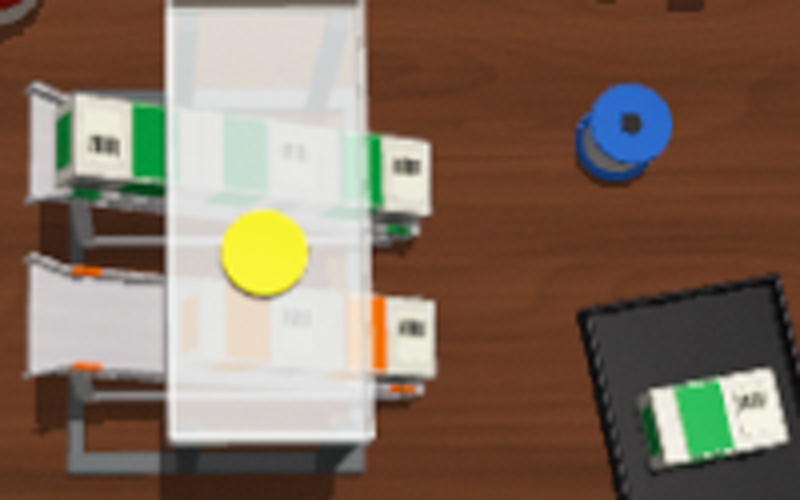

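The final view shows the row closed: rear edge at about column 303 (302.6 predicted), front edge at about 392. Carton 1 is flat in the tray, and the tin, spool and orange lane cartons are unmoved.

```bash
python3 -c "
from workcell import bot; print(bot.finish_job())"
```

```text
the job is handed in; nothing more can be done
None
```

I handed the job in at about 22 s on the robot's clock, but the hand-in returned no verdict: in the last pictures the oldest green carton lies flat in the black tray and the three green cartons sit closed up against the front stop.

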